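# Set a syringe pump's pusher to its start mark and lock it

## Task

Get the syringe pump ready for a run: with a fingertip, roll the knurled hand wheel in strokes to the left (towards the syringe's nozzle) until the pusher's black pointer stands inside the green start band on the scale, so that the pusher stops just short of the plunger and does not push it in. Then press the orange lock lever down flat to clamp the pusher there. Move the pusher only by its wheel; do not grasp, lift or shift anything, and leave the pump and the things round it where they stand.

Things in the scene. Friction and masses are not known exactly. Their poses are not given: they have to be found in the camera images.
- pump: white syringe pump, 130 mm deep (x), 270 mm long (y), 3 kg, loose on rubber feet. Origin: centre of its underside; x away from its front panel, y to its left end (towards the syringe's nozzle), z up; yaw varies. Grey deck 54 mm up. Along its front, right to left: white scale, orange lever, knurled wheel. Behind (x -3 to 67 mm): blue pusher block, 96 mm high, clear syringe, guide rods
- wheel_top (a point): highest point of the knurled metal hand wheel: radius 24 mm, 20 mm wide, axis along the pump's x; 80 mm above the bench; does not turn with the wheel. A black bezel round it is 63 mm high. To roll: press down on the top with a fingertip (5 to 10 N) and drag level along the pump's y; the rim turns at 1.5 to 2 N and stays where it is left; repeat in strokes
- wheel (a joint): turning angle of the hand wheel, rad; grows when the top of the wheel moves to the pump's +y (to the left). It drives the pusher by rack and pinion at 8 mm per rad: the pusher goes the same way as the fingertip, 1 mm for every 3 mm of rim travel. It can be rolled back
- pusher (a joint): position of the blue pusher block along the pump's +y, m; the pointer is in the middle of the green band at 0.042; the pusher meets the plunger at 0.046. Starts about 13 to 31 mm short of the band
- pointer (a point): the black pointer (2 mm wide) of the blue pusher block, above the scale; it travels along the pump's y with the pusher
- start_mark (a point): middle of the green start band (6 mm wide along the pump's y) on the white scale with black ticks; axes as the pump's. The job is to bring the pointer to this point along y
- plunger (a joint): how far the white syringe plunger has been pushed in from where it stands, m; starts at 0 and must stay there. Its round thumb rest stands 4 mm ahead of the pusher's face when the pointer is in the middle of the band
- lock (a joint): angle of the orange lock lever, rad: 0 = raised by 40 degrees (free), 0.70 = flat (locked). Hinge along the pump's y at pump x -10, y +2 mm, 66 mm above the bench; the 52 mm arm points to the pump's front, 8 mm thick, 18 mm wide at its end. Press it down from above: about 1 N, then 5 to 10 N as its brake grips the pusher; it stays down, and then the wheel is stiff
- lock_pad (a point): top of the lever's ribbed end, 46 mm along the arm from the hinge; moves with the lever: with the lever raised it is at pump x -42 mm, 99 mm above the bench, flat at pump x -56 mm, 71 mm above the bench
- dye_bottle: bystander: small white bottle with blue cap, 36 mm wide, 85 mm tall, loose, beside the pump's right end; origin at the centre of its underside
- petri_dish: bystander: round clear dish with pink medium, 61 mm wide, 16 mm high, loose, beside the pump's left end; origin at the centre of its underside
- marker_black: bystander: black and white marker pen, 138 mm long, 16 mm wide, lying loose in front of the pump; origin at its middle
- coverglass_box: bystander: small orange and white box, 50 x 50 x 20 mm, loose, behind the pump's left end; origin at the centre of its underside

How it is judged:
On the way, in this order (a step that is already met when the one before it is completed fails the run):
1. the pointer stands in the green band with the lever still raised (y of pointer in the frame of start_mark between -0.0025 and 0.0025 m and value of joint lock below 0.25 rad and velocity of joint pusher below 0.01 m/s), for 0.3 s.
2. the lock lever is pressed flat with the pointer still in the band (y of pointer in the frame of start_mark between -0.0025 and 0.0025 m and value of joint lock above 0.6 rad), for 0.2 s.
At the end, for the whole second after the job is handed in: The pointer stands within 2.5 mm of the middle of the green band, the lock lever is down flat (over 0.6 of 0.70 rad), the plunger has not been pushed in (under 1.5 mm) and the pump stands at rest within 15 mm of where it was (all of step 2 and value of joint plunger below 0.0015 m and distance of pump from where it was at the start of the episode below 0.015 m and linear speed of pump below 0.01 m/s); the robot touches nothing.
It fails at once if the wheel or the lever is taken between the fingers (distance between the grasp point and wheel_top below 0.012 m or distance between the grasp point and lock_pad below 0.012 m).
It fails at once if the plunger is pushed in (value of joint plunger above 0.0015 m).
It fails at once if the pusher block is pushed directly instead of by its wheel (contact force between any of the fingers, the arm and pusher above 2 N).
It fails at once if the pump is lifted, tipped or shoved along the bench (height (world z) of pump above 0.008 m or angle between pump's own z axis and vertical above 0.06 rad or distance of pump from where it was at the start of the episode above 0.02 m).
It fails at once if the bottle, dish, marker or coverglass box is lifted or shoved away (height (world z) of any of dye_bottle, petri_dish, marker_black, coverglass_box above 0.02 m or distance of any of dye_bottle, petri_dish, marker_black, coverglass_box from where it was at the start of the episode above 0.02 m).
It also fails if it takes over 58 s, if anything falls off the work surface, if the arm or the gripper's body presses on something with over 40 N, if the wrist force passes 120 N, or if a joint passes its speed limit or range.

## Robot

A 7-joint arm with a two-finger parallel gripper is mounted at the origin on a cart in front of the work surface, level with it; the furniture and walls round the work are solid. World frame = base frame: x ahead of the robot, y to its left, z up, the work surface at z = 0. Lengths are in m, angles in rad, forces in N, time in s.
With the tool pointing down it reaches from about 0.425 to 0.95 m from the base axis. Payload 16.7 kg.
Tool frame: the origin (TCP) lies between the finger pads; the fingertips stand 11 mm ahead of it and the grasp point (between the pads) lies 8 mm behind it (arm.tcp_to_tips is the distance from the TCP to the fingertips, in m); z points along the fingers, y is the line along which they close (so a half turn about z gives the same grasp; the last joint's range is limited). The gripper opens to 94 mm and grips with 3 to 60 N. Pads are 16 mm wide; open, the fingers measure 119 mm over their backs; the gripper's body (75 mm by 177 mm) begins 78 mm behind the grasp point.
Start: joints at [-1.48, 0.426, 0.074, 1.606, -0.034, 1.111, -0.067], TCP at [0.16, 0.656, 0.216] pointing down, gripper open.
Joint ranges: [-2.85, 2.85], [-0.5, 2.14], [-1.23, 1.37], [0.21, 2.46], [-1.02, 4.16], [0.16, 2.05], [-2.73, 2.73]. Speed limits (rad/s): [1.89, 1.89, 2.39, 2.39, 3.01, 3.01, 3.01].

## Interface

Orientations are given as a rotation vector (axis times angle).
In Python, from station import arm gives the robot as it stands.
- The arm moves only by the tool move_arm, never from a script. Its argument "targets" is a list of rows, each an object of numbers: "hand": the closure in counts, from 0 (fully open) to 255 (shut); "dx", "dy", "dz": the shift along the world's x, y, z in mm; "rx", "ry", "rz": the turn, a rotation vector about the world's x, y, z in rad. In form: [{"hand": .., "dx": .., "dy": .., "dz": .., "rx": .., "ry": .., "rz": ..}, ...]. A call has 1 to 5 rows; each row shifts and turns the commanded pose from where the row before left it; what a row does not reach is not made up. A row lasts 1/10 s, in which the tool goes at most 50 mm and 8.59 degrees, less where a joint would pass 70% of its speed; a pose out of reach is approached as far as the arm can. A call is refused whole if a number of a shift passes 50 or a number of a turn 0.15, either way. A call with a gripper value outside its range is refused whole. The fingers move at their own pace and stop on an object; "squeeze" is the grip in N (left out, the last holds). Time passes only in rows, so rows that do not move let the fingers close. It gives the time, the measured TCP pose, the force, the opening and the grip force at its end, in the units of the state.
- arm.get_state(): the state, without advancing time (a new reading comes with each control period).
- arm.snapshot(name): name is "side" or "top" or "wrist"; returns (picture, depth): 384x512x3 uint8, blue, green, red; 384x512 float32, m along the optical axis (not along the pixel's ray), 0 where there is no reading.
- arm.get_calibration(name): a dict with "K" (3x3 intrinsics, pixels), "extrinsics" (4x4, takes a point from camera to world coordinates). Camera axes: x right, y down, z forward; pixel columns grow to the right and rows downward; lengths in m; the calibration is good to about 2 mm. The wrist camera is an equidistant fisheye: a pixel r from the principal point sees the ray r / f radians off the axis. A picture is of the moment at which its call begins: read the wrist's pose just before it. get_calibration takes no time and is no camera call; for the wrist camera it gives the pose at the moment of the call.
- arm.finish_job(): hands the job in; it is judged then, once.
The state is a dict: "time_s": time; "joint_positions": joint angles; "qd": joint speeds; "joint_torque": joint torques, N m; "tool_pos": TCP position; "orientation": TCP orientation; "ft_force": force on the tool from outside, world axes, zero at the start; "torque": the same for the moment, N m; "gripper_width": finger opening in m; "grasp_force": force on a finger pad.
Only numpy, scipy, OpenCV 4.12 (cv2) and the standard library are available. Lean on these libraries where they do the work, as an engineer would, in place of code of your own. Each camera call takes 0.05 s, during which the arm holds its last target. There are 200 camera calls.

## Working session

There is one attempt and no reset: what is moved stays moved. The work goes in short steps, Python scripts to look and compute and a tool call to move; the robot and the scene stay as the last step left them, time stands still between calls to the robot, and variables do not carry over. Pictures are saved under pics/ and viewed, at most 10 in all, crops included, and the job is handed in when it is done.

Besides the shell and the picture viewer there is one more tool, called after "Emit:" in YAML: its name, and indented under it one key for each argument. move_arm: Moves the arm, as the interface text tells. Its arguments: {"type":"object","properties":{"targets":{"type":"array","items":{"type":"object","properties":{"hand":{"type":"number"},"dx":{"type":"number"},"dy":{"type":"number"},"dz":{"type":"number"},"rx":{"type":"number"},"ry":{"type":"number"},"rz":{"type":"number"}}}},"squeeze":{"type":"number"}},"required":["targets"]}

```bash
mkdir -p pics; cat > h.py <<'E'
import numpy as np, cv2
from station import arm
def w(name,u,v,d,cal=None):
    c=cal or arm.get_calibration(name);K=np.array(c["K"]);T=np.array(c["extrinsics"])
    p=np.array([(u-K[0,2])/K[0,0]*d,(v-K[1,2])/K[1,1]*d,d,1]);return (T@p)[:3]
def onz(name,u,v,z):
    c=arm.get_calibration(name);T=np.array(c["extrinsics"]);a=T[:3,3];b=w(name,u,v,1.)
    return a+(b-a)*(z-a[2])/(b[2]-a[2])
E
python3 - <<'E'
from h import *
ims=[]
for n in ("top","side"):
    p,d=arm.snapshot(n);cv2.imwrite(f"pics/{n}0.png",p);np.save(f"{n}0.npy",d)
    c=arm.get_calibration(n);print(n,np.round(c["K"],1).tolist(),np.round(c["extrinsics"],3).tolist())
s=arm.get_state();print(s)
E
```

```text
top [[416.8, 0.0, 256.0], [0.0, 416.8, 195.2], [0.0, 0.0, 1.0]] [[0.016, -0.996, 0.086, 0.466], [-0.999, -0.012, 0.04, -0.002], [-0.039, -0.086, -0.995, 0.953], [0.0, 0.0, 0.0, 1.0]]
side [[374.0, 0.0, 253.9], [0.0, 374.0, 189.8], [0.0, 0.0, 1.0]] [[0.992, -0.071, 0.103, 0.419], [-0.126, -0.599, 0.791, -0.706], [0.005, -0.798, -0.603, 0.623], [0.0, 0.0, 0.0, 1.0]]
{'time_s': 0.1, 'joint_positions': array([-1.48055019,  0.42666731,  0.07386742,  1.60649593, -0.03411262,
        1.11080808, -0.06712969]), 'qd': array([-0.00096947, -0.0026693 , -0.00078993, -0.00269052,  0.00081675,
        0.00229181,  0.00068699]), 'joint_torque': array([ 7.31973574e-03, -9.37458587e+01,  3.67659219e+00, -4.55044842e+01,
       -4.85304440e-02,  1.68844603e-02,  1.14293996e-04]), 'tool_pos': array([0.1602259 , 0.65533527, 0.21586827]), 'orientation': array([-3.75806272e-01, -3.11897164e+00,  1.75493542e-03]), 'ft_force': array([ 0.32608413, -0.01882954, -0.52688823]), 'torque': array([-0.00609681,  0.03455914,  0.02714491]), 'grasp_force': 0.0, 'gripper_width': 0.09433738600048368}
```

View pics/top0.png

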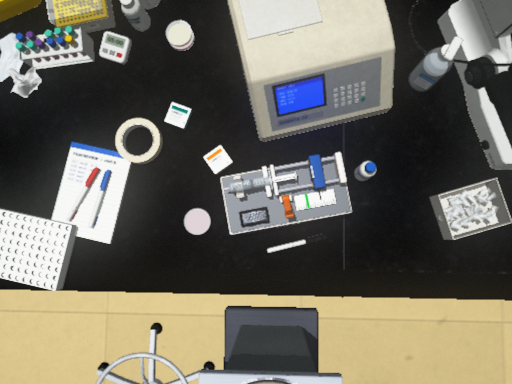

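View pics/side0.png

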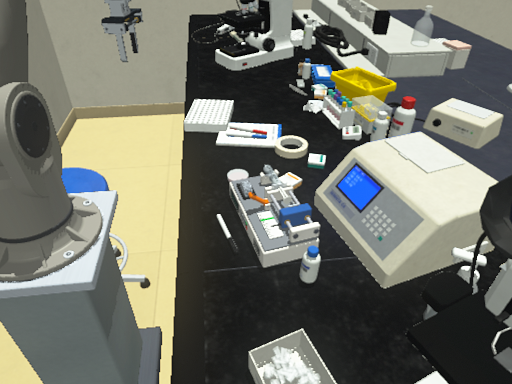

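The top view shows the pump at about (220–352, 150–235). The wheel is near (255,217), the lever near (288,206) and the blue pusher near (318,170). I'll enlarge these areas.

```bash
python3 - <<'E'
from h import *
a=cv2.imread("pics/top0.png")[145:245,212:362];cv2.imwrite("pics/topc.png",cv2.resize(a,None,fx=5.3,fy=5.3,interpolation=cv2.INTER_CUBIC))
a=cv2.imread("pics/side0.png")[155:275,205:335];cv2.imwrite("pics/sidec.png",cv2.resize(a,None,fx=5,fy=5,interpolation=cv2.INTER_CUBIC))
E
```

```text
(no output)
```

View pics/topc.png

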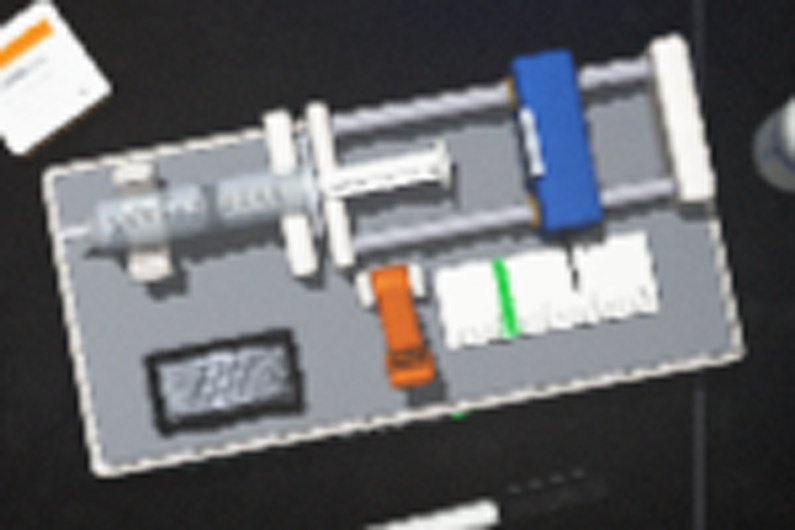

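View pics/sidec.png

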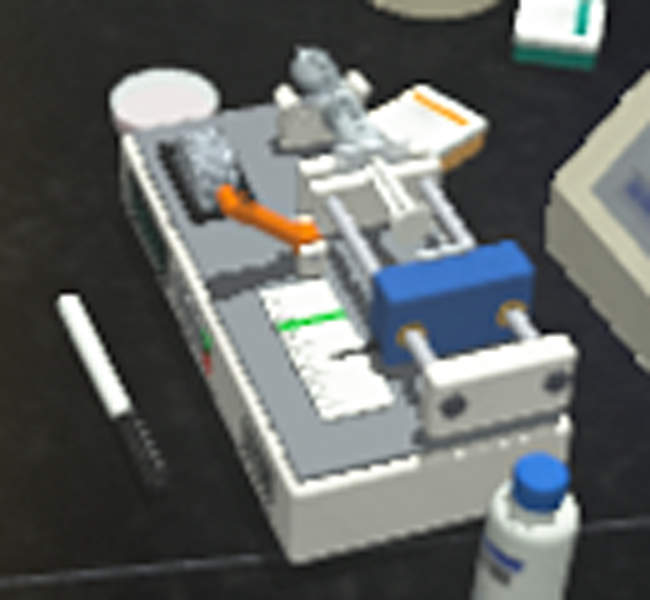

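```bash
cat >> h.py <<'E'
def cz(cu,cv,z): return onz("top",(cu+.5)/5.3-.5+212,(cv+.5)/5.3-.5+145,z)
E
python3 - <<'E'
from h import *
FL,FR,BL=cz(100,472,.054),cz(742,355,.054),cz(45,172,.054)
print(FL,FR,BL,np.linalg.norm(FL-FR),np.linalg.norm(FL-BL))
yv=(FL-FR)[:2];yaw=np.arctan2(-yv[0],yv[1]);xv=(BL-FL)[:2];print("yaw",yaw,np.arctan2(xv[1],xv[0]))
c=(FR+BL)[:2]/2
R=np.array([[np.cos(yaw),-np.sin(yaw)],[np.sin(yaw),np.cos(yaw)]])
print("center",c)
for n,u,v,z in [("bezelTL",145,352,.063),("bezelTR",293,332,.063),("bezelBL",165,432,.063),("bezelBR",302,410,.063),("wheeltop",228,375,.08),("green top",497,262,.055),("green bot",514,335,.055),("ptr top",571,245,.057),("ptr bot",576,292,.057),("lever end L",392,384,.095),("lever end R",432,378,.095),("hinge",392,268,.068)]:
    p=cz(u,v,z);print(n,np.round(p,4),np.round(R.T@(p[:2]-c)*1000,1))
d=np.load("top0.npy");print("depth wheel z",[round(float(onz('top',0,0,0)[0]),3)])
for u,v in [(255,216),(255,215),(288,215),(318,170)]:print(w('top',u,v,float(d[v,u])))
E
```

```text
[0.45956184 0.0886028  0.054     ] [ 0.51076199 -0.17059647  0.054     ] [0.58226421 0.11391961 0.054     ] 0.2642077081834134 0.12528691923541144
yaw 0.19502135640979493 0.20347171654668914
center [ 0.5465131  -0.02833843]
bezelTL [0.5082 0.0705 0.063 ] [-18.4 104.4]
bezelTR [0.5171 0.0108 0.063 ] [-21.3  44.1]
bezelBL [0.4761 0.0618 0.063 ] [-51.6 102. ]
bezelBR [0.4858 0.0067 0.063 ] [-52.8  46.2]
wheeltop [0.4988 0.036  0.08  ] [-34.4  72.4]
green top [ 0.5472 -0.0717  0.055 ] [ -7.7 -42.7]
green bot [ 0.5176 -0.0787  0.055 ] [-38.2 -43.8]
ptr top [ 0.5543 -0.1014  0.057 ] [ -6.5 -73.2]
ptr bot [ 0.5352 -0.1035  0.057 ] [-25.7 -71.5]
lever end L [ 0.4956 -0.0283  0.095 ] [-49.9   9.9]
lever end R [ 0.4982 -0.0438  0.095 ] [-50.4  -5.8]
hinge [ 0.5431 -0.0287  0.068 ] [-3.4  0.3]
depth wheel z [1.022]
[0.49736902 0.03511833 0.08102355]
[0.49947825 0.03516937 0.08060438]
[ 0.4994755  -0.03291698  0.10528749]
[ 0.59354072 -0.09417107  0.09662631]
```

Emit:
move_arm:
  targets:
    - {"dx":22,"dy":-42,"rz":0.11,"hand":255}
    - {"dx":22,"dy":-42,"rz":0.11,"hand":255}
    - {"dx":22,"dy":-42,"rz":0.11,"hand":255}
    - {"dx":22,"dy":-42,"rz":0.11,"hand":255}
    - {"dx":22,"dy":-42,"hand":255}
  squeeze: 10

```text
schema error: expected keys hand, dx, dy, dz, rx, ry, rz
```

Emit:
move_arm:
  targets:
    - {"dx":22,"dy":-42}
    - {"dx":22,"dy":-42}
    - {"dx":22,"dy":-42}
    - {"dx":22,"dy":-42}
    - {"dx":22,"dy":-42}

```text
schema error: expected keys hand, dx, dy, dz, rx, ry, rz
```

Emit:
move_arm:
  targets:
    - {"dx":22,"dy":-42,"dz":0,"rx":0,"ry":0,"rz":0.11,"hand":255}
    - {"dx":22,"dy":-42,"dz":0,"rx":0,"ry":0,"rz":0.11,"hand":255}
    - {"dx":22,"dy":-42,"dz":0,"rx":0,"ry":0,"rz":0.11,"hand":255}
    - {"dx":22,"dy":-42,"dz":0,"rx":0,"ry":0,"rz":0.11,"hand":255}
    - {"dx":22,"dy":-42,"dz":0,"rx":0,"ry":0,"rz":0,"hand":255}
  squeeze: 10

```text
time_s: 0.6
tool_pos: [0.2709, 0.4437, 0.2162]
orientation: [0.321, -3.125, 0.0]
ft_force: [1.2, 0.4, 0.2]
gripper_width: 0.0573
grasp_force: 0.0
```

Emit:
move_arm:
  targets:
    - {"dx":22,"dy":-42,"dz":0,"rx":0,"ry":0,"rz":0,"hand":255}
    - {"dx":22,"dy":-42,"dz":0,"rx":0,"ry":0,"rz":0,"hand":255}
    - {"dx":22,"dy":-42,"dz":0,"rx":0,"ry":0,"rz":0,"hand":255}
    - {"dx":22,"dy":-42,"dz":0,"rx":0,"ry":0,"rz":0,"hand":255}
    - {"dx":22,"dy":-42,"dz":0,"rx":0,"ry":0,"rz":0,"hand":255}

```text
time_s: 1.1
tool_pos: [0.3807, 0.2337, 0.2165]
orientation: [0.314, -3.126, -0.0]
ft_force: [1.1, 0.8, 0.1]
gripper_width: 0.0174
grasp_force: 0.0
```

Emit:
move_arm:
  targets:
    - {"dx":24,"dy":-42,"dz":0,"rx":0,"ry":0,"rz":0,"hand":255}
    - {"dx":24,"dy":-42,"dz":0,"rx":0,"ry":0,"rz":0,"hand":255}
    - {"dx":24,"dy":-42,"dz":-10,"rx":0,"ry":0,"rz":0,"hand":255}
    - {"dx":24,"dy":-42,"dz":-20,"rx":0,"ry":0,"rz":0,"hand":255}
    - {"dx":23,"dy":-40,"dz":-20,"rx":0,"ry":0,"rz":0,"hand":255}

```text
time_s: 1.6
tool_pos: [0.4989, 0.028, 0.1673]
orientation: [-0.314, 3.124, 0.0]
ft_force: [1.2, 1.3, 0.2]
gripper_width: 0.0005
grasp_force: 0.0
```

Emit:
move_arm:
  targets:
    - {"dx":0,"dy":0,"dz":-40,"rx":0,"ry":0,"rz":0,"hand":255}
    - {"dx":0,"dy":0,"dz":-20,"rx":0,"ry":0,"rz":0,"hand":255}
    - {"dx":0,"dy":0,"dz":0,"rx":0,"ry":0,"rz":0,"hand":255}
    - {"dx":0,"dy":0,"dz":0,"rx":0,"ry":0,"rz":0,"hand":255}

```text
time_s: 2.0
tool_pos: [0.4981, 0.0297, 0.1078]
orientation: [0.314, -3.125, 0.001]
ft_force: [0.5, 0.4, 0.4]
gripper_width: 0.0005
grasp_force: 0.0
```

```bash
python3 - <<'E'
from h import *
s=arm.get_state();print(s["tool_pos"],s["ft_force"],s["gripper_width"])
a,_=arm.snapshot("side");b,_=arm.snapshot("wrist");cv2.imwrite("pics/side1f.png",a)
a=cv2.resize(a[120:280,180:340],None,fx=2.4,fy=2.4,interpolation=cv2.INTER_CUBIC)
cv2.imwrite("pics/c1.png",np.hstack([a,b[:, 60:452]]))
E
```

```text
[0.49809061 0.0296936  0.10783217] [0.51414953 0.43894024 0.38724515] 0.000541765718096941
```

View pics/c1.png

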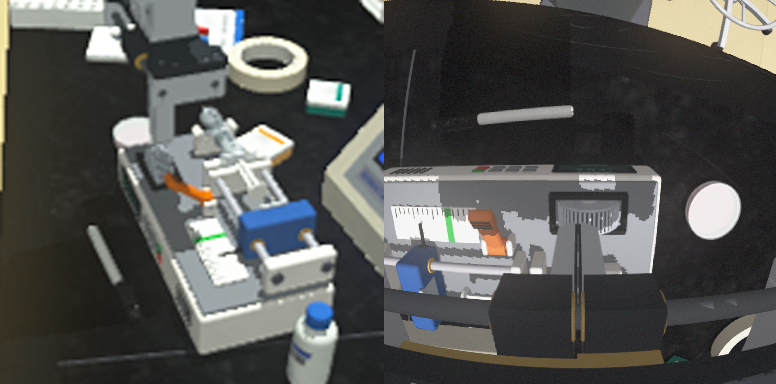

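The wrist view shows the wheel and its bezel (cols 550–627 in the composite, rows 193–233), the band at about col 450, the pointer at about col 421, the lever raised, and the fingertips just over the wheel. Next I'll measure these with the fisheye model.

```bash
cat >> h.py <<'E'
PX=np.array([-np.cos(.197)*0+.980,.195]);PY=np.array([-.195,.980])
def fz(u,v,z,c=None):
    c=c or arm.get_calibration("wrist");K=np.array(c["K"]);T=np.array(c["extrinsics"])
    a=np.array([(u-K[0,2])/K[0,0],(v-K[1,2])/K[1,1]]);t=np.hypot(*a)
    r=T[:3,:3]@np.r_[np.sin(t)*a/t,np.cos(t)];o=T[:3,3];return o+r*(z-o[2])/r[2]
E
python3 - <<'E'
from h import *
o=60-384;W=np.array([.4975,.036])
for n,u,v,z in [("bezFL",627,193,.063),("bezFR",550,193,.063),("bezBL",627,233,.063),("bezBR",550,233,.063),("band",449,212,.055),("band2",450,240,.055),("ptr",421,225,.057),("ptr2",422,243,.057),("levL",494,210,.103),("levR",471,210,.103)]:
    p=fz(u+o,v,z);print(n,np.round(p,4),"rel W pump mm",np.round([(p[:2]-W)@PX*1e3,(p[:2]-W)@PY*1e3],1))
b=cv2.imread("pics/c1.png")[:,384:];cv2.imwrite("pics/c2.png",cv2.resize(b[180:280,0:260],None,fx=3,fy=3,interpolation=cv2.INTER_CUBIC))
E
```

```text
bezFL [0.472  0.0633 0.063 ] rel W pump mm [-19.6  31.7]
bezFR [0.4835 0.0066 0.063 ] rel W pump mm [-19.4 -26.1]
bezBL [0.5039 0.0716 0.063 ] rel W pump mm [13.2 33.6]
bezBR [0.5158 0.0121 0.063 ] rel W pump mm [ 13.3 -27. ]
band [ 0.5198 -0.0757  0.055 ] rel W pump mm [   0.  -113.8]
band2 [ 0.5462 -0.0737  0.055 ] rel W pump mm [  26.3 -117. ]
ptr [ 0.5375 -0.1022  0.057 ] rel W pump mm [  12.3 -143.2]
ptr2 [ 0.5555 -0.1013  0.057 ] rel W pump mm [  30.  -145.9]
levL [ 0.4894 -0.0252  0.103 ] rel W pump mm [-19.9 -58.4]
levR [ 0.4927 -0.0406  0.103 ] rel W pump mm [-19.6 -74.2]
```

View pics/c2.png

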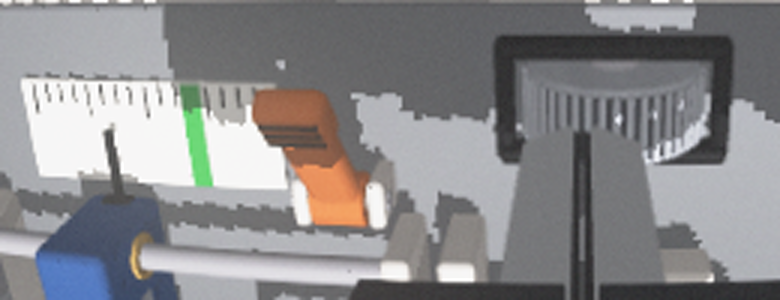

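Emit:
move_arm:
  targets:
    - {"dx":0,"dy":-2,"dz":-10,"rx":0,"ry":0,"rz":0,"hand":255}
    - {"dx":0,"dy":0,"dz":-4,"rx":0,"ry":0,"rz":0,"hand":255}
    - {"dx":0,"dy":0,"dz":0,"rx":0,"ry":0,"rz":0,"hand":255}
    - {"dx":0,"dy":0,"dz":0,"rx":0,"ry":0,"rz":0,"hand":255}

```text
time_s: 2.5
tool_pos: [0.4981, 0.0277, 0.0935]
orientation: [0.314, -3.126, 0.0]
ft_force: [-0.1, 0.6, 0.3]
gripper_width: 0.0004
grasp_force: 0.0
```

Emit:
move_arm:
  targets:
    - {"dx":0,"dy":0,"dz":-2,"rx":0,"ry":0,"rz":0,"hand":255}
    - {"dx":0,"dy":0,"dz":0,"rx":0,"ry":0,"rz":0,"hand":255}

```text
time_s: 2.7
tool_pos: [0.4981, 0.0278, 0.0914]
orientation: [0.314, -3.126, 0.0]
ft_force: [-0.3, 0.0, 0.2]
gripper_width: -0.0001
grasp_force: 0.0
```

Emit:
move_arm:
  targets:
    - {"dx":0,"dy":0,"dz":-1,"rx":0,"ry":0,"rz":0,"hand":255}
    - {"dx":0,"dy":0,"dz":0,"rx":0,"ry":0,"rz":0,"hand":255}

```text
time_s: 2.9
tool_pos: [0.4981, 0.0277, 0.0904]
orientation: [0.314, -3.126, 0.0]
ft_force: [0.3, 0.0, 0.5]
gripper_width: 0.0005
grasp_force: 0.0
```

Emit:
move_arm:
  targets:
    - {"dx":0,"dy":0,"dz":-1,"rx":0,"ry":0,"rz":0,"hand":255}
    - {"dx":0,"dy":0,"dz":0,"rx":0,"ry":0,"rz":0,"hand":255}

```text
time_s: 3.1
tool_pos: [0.4983, 0.0276, 0.0896]
orientation: [-0.314, 3.126, -0.0]
ft_force: [-1.5, -1.0, 6.8]
gripper_width: 0.0002
grasp_force: 2.8
```

Emit:
move_arm:
  targets:
    - {"dx":-0.8,"dy":4,"dz":0,"rx":0,"ry":0,"rz":0,"hand":255}
    - {"dx":-0.8,"dy":4,"dz":0,"rx":0,"ry":0,"rz":0,"hand":255}

```text
time_s: 3.3
tool_pos: [0.4973, 0.0346, 0.0906]
orientation: [-0.312, 3.125, -0.001]
ft_force: [-7.8, -6.6, 33.9]
gripper_width: 0.0006
grasp_force: 17.5
```

Emit:
move_arm:
  targets:
    - {"dx":-0.8,"dy":4,"dz":0,"rx":0,"ry":0,"rz":0,"hand":255}
    - {"dx":-0.8,"dy":4,"dz":0,"rx":0,"ry":0,"rz":0,"hand":255}
    - {"dx":0,"dy":0,"dz":0,"rx":0,"ry":0,"rz":0,"hand":255}

```text
time_s: 3.6
tool_pos: [0.4954, 0.0445, 0.0903]
orientation: [-0.314, 3.125, 0.001]
ft_force: [-5.1, 3.0, 19.8]
gripper_width: 0.0007
grasp_force: 10.0
```

```bash
cat > look.py <<'E'
from h import *
import sys
s=arm.get_state();c=arm.get_calibration("wrist");b,_=arm.snapshot("wrist");cv2.imwrite(f"pics/{sys.argv[1]}.png",b)
# green band line & pointer on scale rows via colour
B=b.astype(int);g=(B[...,1]-np.maximum(B[...,0],B[...,2])>60);g[:180]=0;g[300:]=0
v,u=np.nonzero(g);P=np.array([fz(x,y,.055,c)[:2] for x,y in zip(u,v)]);gy=P@PY*1e3;gx=P@PX*1e3
print("band n",len(u),"y",gy.mean().round(2),"span",np.ptp(gy).round(1),"x",gx.min().round(1),gx.max().round(1),"cols",u.min(),u.max(),"rows",v.min(),v.max())
# dark pixels near the scale's back half: the pointer
X,Y=np.meshgrid(np.arange(0,300),np.arange(150,300));L=B[150:300,:300].max(2)
Q=np.array([fz(x,y,.057,c)[:2] for x,y in zip(X.ravel(),Y.ravel())]);qx=Q@PX*1e3;qy=Q@PY*1e3
k=(qx>gx.max()-18)&(qx<gx.max()-7)&(abs(qy-gy.mean())<40)&(L.ravel()<75)
if k.sum(): print("ptr n",k.sum(),"y med",np.median(qy[k]).round(2),"sd",qy[k].std().round(1),"cols",X.ravel()[k].min(),X.ravel()[k].max(),"GAP",(gy.mean()-np.median(qy[k])).round(2))
print(s["tool_pos"].round(4),s["ft_force"].round(1))
E
python3 look.py w2
```

```text
band n 194 y -177.53 span 5.6 x 491.1 521.7 cols 95 106 rows 216 250
ptr n 2 y med -143.52 sd 0.7 cols 136 138 GAP -34.01
[0.4954 0.0445 0.0903] [-5.1  3.  19.8]
```

```bash
python3 - <<'E'
s=open('look.py').read()
s=s.replace("(abs(qy-gy.mean())<40)&(L.ravel()<75)","(qy>gy.mean()-40)&(qy<gy.mean()+6)&(L.ravel()<LT)").replace("L=B[150:300,:300].max(2)","L=B[150:300,:300].max(2);LT=int(sys.argv[2]) if len(sys.argv)>2 else 110")
open('look.py','w').write(s)
E
python3 look.py w3; python3 - <<'E'
import cv2
b=cv2.imread("pics/w3.png");print(b[232,50:115].max(1).tolist());print(b[238,50:115].max(1).tolist())
E
```

```text
band n 195 y -177.52 span 5.6 x 491.1 521.7 cols 95 106 rows 216 250
ptr n 29 y med -200.46 sd 0.8 cols 76 80 GAP 22.95
[0.4954 0.0445 0.0903] [-5.   1.7 19.6]
[246, 246, 246, 246, 246, 246, 246, 246, 246, 246, 246, 246, 246, 246, 246, 247, 246, 247, 246, 247, 247, 247, 246, 246, 246, 239, 92, 86, 85, 153, 243, 247, 247, 247, 247, 246, 247, 247, 247, 246, 247, 247, 247, 247, 247, 247, 247, 244, 220, 212, 213, 213, 214, 202, 244, 247, 247, 247, 247, 247, 247, 247, 247, 247, 209]
[246, 246, 246, 246, 246, 246, 246, 246, 246, 246, 246, 246, 246, 246, 246, 246, 246, 246, 246, 246, 246, 246, 246, 246, 246, 247, 242, 113, 88, 84, 137, 244, 247, 246, 247, 247, 247, 246, 247, 247, 247, 247, 246, 247, 247, 247, 247, 247, 245, 225, 213, 214, 213, 215, 207, 243, 247, 247, 247, 247, 247, 247, 247, 247, 247]
```

Emit:
move_arm:
  targets:
    - {"dx":0,"dy":0,"dz":8,"rx":0,"ry":0,"rz":0,"hand":255}
    - {"dx":1.8,"dy":-9.5,"dz":0,"rx":0,"ry":0,"rz":0,"hand":255}
    - {"dx":1.8,"dy":-9.5,"dz":0,"rx":0,"ry":0,"rz":0,"hand":255}
    - {"dx":0,"dy":0,"dz":-5,"rx":0,"ry":0,"rz":0,"hand":255}
    - {"dx":0,"dy":0,"dz":-2.4,"rx":0,"ry":0,"rz":0,"hand":255}

```text
time_s: 4.2
tool_pos: [0.4982, 0.0242, 0.0893]
orientation: [0.312, -3.125, 0.0]
ft_force: [-0.4, 0.4, -1.1]
gripper_width: 0.0004
grasp_force: 0.0
```

Emit:
move_arm:
  targets:
    - {"dx":-0.8,"dy":4,"dz":0,"rx":0,"ry":0,"rz":0,"hand":255}
    - {"dx":-0.8,"dy":4,"dz":0,"rx":0,"ry":0,"rz":0,"hand":255}
    - {"dx":-0.8,"dy":4,"dz":0,"rx":0,"ry":0,"rz":0,"hand":255}

```text
time_s: 4.5
tool_pos: [0.4961, 0.0363, 0.0908]
orientation: [0.313, -3.126, 0.001]
ft_force: [-9.4, -5.1, 32.0]
gripper_width: 0.0002
grasp_force: 15.7
```

Emit:
move_arm:
  targets:
    - {"dx":-0.8,"dy":4,"dz":0,"rx":0,"ry":0,"rz":0,"hand":255}
    - {"dx":-0.8,"dy":4,"dz":0,"rx":0,"ry":0,"rz":0,"hand":255}
    - {"dx":-0.4,"dy":2,"dz":0,"rx":0,"ry":0,"rz":0,"hand":255}
    - {"dx":0,"dy":0,"dz":0,"rx":0,"ry":0,"rz":0,"hand":255}

```text
time_s: 4.9
tool_pos: [0.4939, 0.0475, 0.09]
orientation: [0.315, -3.125, -0.0]
ft_force: [-1.7, 2.6, 2.5]
gripper_width: 0.0006
grasp_force: 1.6
```

```bash
python3 look.py w4
```

```text
band n 192 y -177.55 span 5.7 x 491.2 521.2 cols 92 103 rows 217 250
ptr n 29 y med -192.99 sd 0.8 cols 80 84 GAP 15.44
[0.4939 0.0475 0.09  ] [-1.7  2.6  2.5]
```

Emit:
move_arm:
  targets:
    - {"dx":0,"dy":0,"dz":8,"rx":0,"ry":0,"rz":0,"hand":255}
    - {"dx":2.2,"dy":-11,"dz":0,"rx":0,"ry":0,"rz":0,"hand":255}
    - {"dx":2.2,"dy":-11,"dz":0,"rx":0,"ry":0,"rz":0,"hand":255}
    - {"dx":0,"dy":0,"dz":-5,"rx":0,"ry":0,"rz":0,"hand":255}
    - {"dx":0,"dy":0,"dz":-2.5,"rx":0,"ry":0,"rz":0,"hand":255}

```text
time_s: 5.45
tool_pos: [0.4983, 0.0241, 0.09]
orientation: [0.312, -3.126, 0.0]
ft_force: [-0.6, 0.6, 0.9]
gripper_width: 0.0004
grasp_force: 0.0
```

Emit:
move_arm:
  targets:
    - {"dx":-0.8,"dy":4,"dz":0,"rx":0,"ry":0,"rz":0,"hand":255}
    - {"dx":-0.8,"dy":4,"dz":0,"rx":0,"ry":0,"rz":0,"hand":255}
    - {"dx":-0.8,"dy":4,"dz":0,"rx":0,"ry":0,"rz":0,"hand":255}

```text
time_s: 5.75
tool_pos: [0.496, 0.0368, 0.091]
orientation: [0.314, -3.125, 0.0]
ft_force: [-6.4, -3.7, 19.0]
gripper_width: 0.0005
grasp_force: 9.5
```

Emit:
move_arm:
  targets:
    - {"dx":-0.8,"dy":4,"dz":0,"rx":0,"ry":0,"rz":0,"hand":255}
    - {"dx":-0.8,"dy":4,"dz":0,"rx":0,"ry":0,"rz":0,"hand":255}
    - {"dx":-0.4,"dy":2,"dz":0,"rx":0,"ry":0,"rz":0,"hand":255}
    - {"dx":0,"dy":0,"dz":0,"rx":0,"ry":0,"rz":0,"hand":255}

```text
time_s: 6.15
tool_pos: [0.494, 0.0475, 0.0905]
orientation: [0.315, -3.126, -0.0]
ft_force: [-0.4, -0.5, 0.8]
gripper_width: 0.0005
grasp_force: 0.0
```

```bash
python3 look.py w5
```

```text
band n 190 y -177.61 span 5.7 x 491.5 521.5 cols 93 103 rows 217 250
ptr n 32 y med -187.28 sd 0.9 cols 86 90 GAP 9.67
[0.494  0.0475 0.0905] [-0.4 -0.5  0.8]
```

Emit:
move_arm:
  targets:
    - {"dx":0,"dy":0,"dz":8,"rx":0,"ry":0,"rz":0,"hand":255}
    - {"dx":2.2,"dy":-11,"dz":0,"rx":0,"ry":0,"rz":0,"hand":255}
    - {"dx":2.2,"dy":-11,"dz":0,"rx":0,"ry":0,"rz":0,"hand":255}
    - {"dx":0,"dy":0,"dz":-5,"rx":0,"ry":0,"rz":0,"hand":255}
    - {"dx":0,"dy":0,"dz":-3,"rx":0,"ry":0,"rz":0,"hand":255}

```text
time_s: 6.7
tool_pos: [0.4984, 0.0241, 0.09]
orientation: [0.312, -3.126, 0.0]
ft_force: [-0.1, -0.3, -0.5]
gripper_width: 0.0004
grasp_force: 0.0
```

Emit:
move_arm:
  targets:
    - {"dx":-0.8,"dy":4,"dz":0,"rx":0,"ry":0,"rz":0,"hand":255}
    - {"dx":-0.8,"dy":4,"dz":0,"rx":0,"ry":0,"rz":0,"hand":255}
    - {"dx":-0.8,"dy":4,"dz":0,"rx":0,"ry":0,"rz":0,"hand":255}
    - {"dx":-0.8,"dy":4,"dz":0,"rx":0,"ry":0,"rz":0,"hand":255}
    - {"dx":-0.8,"dy":4,"dz":0,"rx":0,"ry":0,"rz":0,"hand":255}

```text
time_s: 7.2
tool_pos: [0.4943, 0.0453, 0.0908]
orientation: [0.314, -3.126, -0.0]
ft_force: [0.5, -1.1, 0.4]
gripper_width: 0.0006
grasp_force: 0.2
```

Emit:
move_arm:
  targets:
    - {"dx":0,"dy":0,"dz":0,"rx":0,"ry":0,"rz":0,"hand":255}
    - {"dx":0,"dy":0,"dz":15,"rx":0,"ry":0,"rz":0,"hand":255}

```text
time_s: 7.4
tool_pos: [0.4934, 0.0451, 0.1045]
orientation: [0.315, -3.123, 0.001]
ft_force: [0.0, 0.0, -0.2]
gripper_width: 0.0006
grasp_force: 0.0
```

```bash
python3 look.py w6
```

```text
band n 170 y -178.06 span 5.7 x 491.1 521.0 cols 102 112 rows 212 244
ptr n 25 y med -181.52 sd 0.8 cols 102 105 GAP 3.46
[0.4934 0.0451 0.1045] [ 0.   0.  -0.2]
```

Emit:
move_arm:
  targets:
    - {"dx":0,"dy":0,"dz":40,"rx":0,"ry":0,"rz":0,"hand":255}
    - {"dx":5,"dy":-30,"dz":30,"rx":0,"ry":0,"rz":0,"hand":255}
    - {"dx":10,"dy":-40,"dz":20,"rx":0,"ry":0,"rz":0,"hand":255}
    - {"dx":10,"dy":-35,"dz":0,"rx":0,"ry":0,"rz":0,"hand":255}
    - {"dx":0,"dy":0,"dz":0,"rx":0,"ry":0,"rz":0,"hand":255}

```text
time_s: 7.95
tool_pos: [0.5205, -0.0646, 0.1963]
orientation: [-0.306, 3.124, -0.002]
ft_force: [0.9, 1.1, -0.4]
gripper_width: 0.0006
grasp_force: 0.0
```

```bash
sed -i 's/:300\]/:420]/;s/arange(0,300)/arange(0,420)/;s/:300\].max/:420].max/' look.py; sed -i 's/B\[150:300,:300\]/B[150:300,:420]/' look.py; python3 look.py w7; python3 - <<'E'
import cv2
b=cv2.imread("pics/w7.png");cv2.imwrite("pics/w7c.png",cv2.resize(b[130:300,130:360],None,fx=3.4,fy=3.4,interpolation=cv2.INTER_CUBIC))
E
```

```text
band n 116 y -176.68 span 4.5 x 491.7 519.9 cols 240 244 rows 180 205
ptr n 8 y med -180.09 sd 0.0 cols 239 239 GAP 3.41
[ 0.5205 -0.0646  0.1963] [ 0.9  1.1 -0.4]
```

View pics/w7c.png

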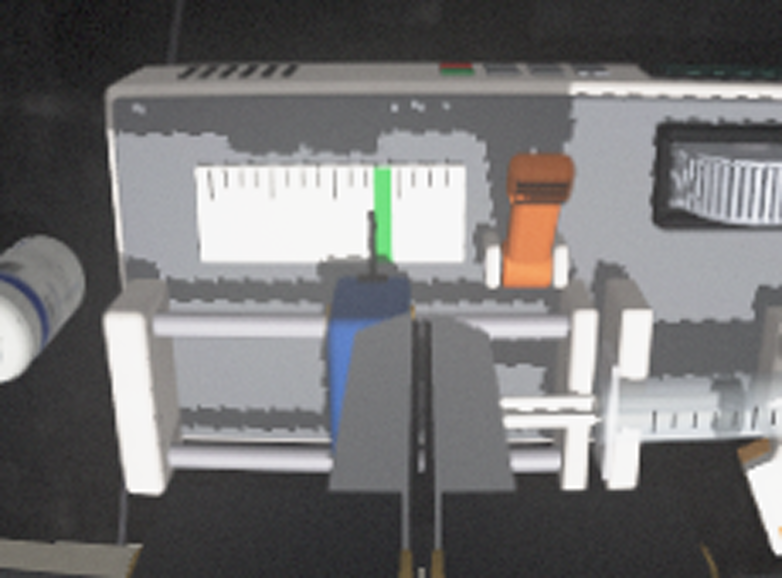

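The pointer is at crop x≈373 and the band spans 374–392, with its centre at 383. The gap is therefore about 3.3 mm, which agrees with the first estimate. I'll do a short final stroke of about 10 mm of rim travel.

Emit:
move_arm:
  targets:
    - {"dx":-10,"dy":32,"dz":0,"rx":0,"ry":0,"rz":0,"hand":255}
    - {"dx":-8,"dy":40,"dz":-20,"rx":0,"ry":0,"rz":0,"hand":255}
    - {"dx":-4.4,"dy":20,"dz":-40,"rx":0,"ry":0,"rz":0,"hand":255}
    - {"dx":0,"dy":0,"dz":-35,"rx":0,"ry":0,"rz":0,"hand":255}
    - {"dx":0,"dy":0,"dz":0,"rx":0,"ry":0,"rz":0,"hand":255}

```text
time_s: 8.5
tool_pos: [0.4941, 0.0329, 0.0971]
orientation: [0.317, -3.119, 0.002]
ft_force: [0.0, -1.0, -0.4]
gripper_width: 0.0005
grasp_force: 0.0
```

Emit:
move_arm:
  targets:
    - {"dx":0,"dy":0,"dz":-7,"rx":0,"ry":0,"rz":0,"hand":255}
    - {"dx":0,"dy":0,"dz":-3,"rx":0,"ry":0,"rz":0,"hand":255}
    - {"dx":0,"dy":0,"dz":0,"rx":0,"ry":0,"rz":0,"hand":255}

```text
time_s: 8.8
tool_pos: [0.4977, 0.0316, 0.0914]
orientation: [-0.313, 3.125, 0.0]
ft_force: [-0.7, 0.4, -0.4]
gripper_width: 0.0007
grasp_force: 0.0
```

Emit:
move_arm:
  targets:
    - {"dx":0,"dy":0,"dz":-0.6,"rx":0,"ry":0,"rz":0,"hand":255}
    - {"dx":0,"dy":0,"dz":0,"rx":0,"ry":0,"rz":0,"hand":255}

```text
time_s: 9.0
tool_pos: [0.4978, 0.0317, 0.0908]
orientation: [-0.313, 3.124, 0.0]
ft_force: [-0.2, -0.2, 5.1]
gripper_width: 0.0007
grasp_force: 2.6
```

Emit:
move_arm:
  targets:
    - {"dx":-0.6,"dy":3,"dz":0,"rx":0,"ry":0,"rz":0,"hand":255}
    - {"dx":-0.6,"dy":3,"dz":0,"rx":0,"ry":0,"rz":0,"hand":255}
    - {"dx":-0.6,"dy":3,"dz":0,"rx":0,"ry":0,"rz":0,"hand":255}
    - {"dx":0,"dy":0,"dz":0,"rx":0,"ry":0,"rz":0,"hand":255}

```text
time_s: 9.4
tool_pos: [0.496, 0.0412, 0.091]
orientation: [-0.314, 3.124, 0.001]
ft_force: [-1.9, 1.7, 14.1]
gripper_width: 0.0007
grasp_force: 6.8
```

```bash
python3 look.py w8
```

```text
band n 127 y -177.07 span 5.7 x 491.3 519.8 cols 99 110 rows 216 248
ptr n 29 y med -177.9 sd 0.9 cols 102 105 GAP 0.82
[0.496  0.0412 0.091 ] [-1.9  1.7 14.1]
```

Emit:
move_arm:
  targets:
    - {"dx":0,"dy":0,"dz":30,"rx":0,"ry":0,"rz":0,"hand":255}
    - {"dx":0,"dy":-30,"dz":30,"rx":0,"ry":0,"rz":0,"hand":255}
    - {"dx":0,"dy":-47,"dz":0,"rx":0,"ry":0,"rz":0,"hand":255}
    - {"dx":0,"dy":0,"dz":0,"rx":0,"ry":0,"rz":0,"hand":255}
    - {"dx":0,"dy":0,"dz":0,"rx":0,"ry":0,"rz":0,"hand":255}

```text
time_s: 9.95
tool_pos: [0.4953, -0.0371, 0.1504]
orientation: [-0.31, 3.126, 0.0]
ft_force: [-0.6, 0.5, 0.0]
gripper_width: 0.0005
grasp_force: 0.0
```

```bash
python3 look.py w9; python3 - <<'E'
import cv2
b=cv2.imread("pics/w9.png");cv2.imwrite("pics/w9c.png",cv2.resize(b[150:300,150:330],None,fx=4,fy=4,interpolation=cv2.INTER_CUBIC))
E
```

```text
band n 105 y -177.14 span 5.4 x 490.9 519.0 cols 204 210 rows 211 238
ptr n 11 y med -177.76 sd 0.5 cols 206 207 GAP 0.62
[ 0.4953 -0.0371  0.1504] [-0.6  0.5  0. ]
```

View pics/w9c.png

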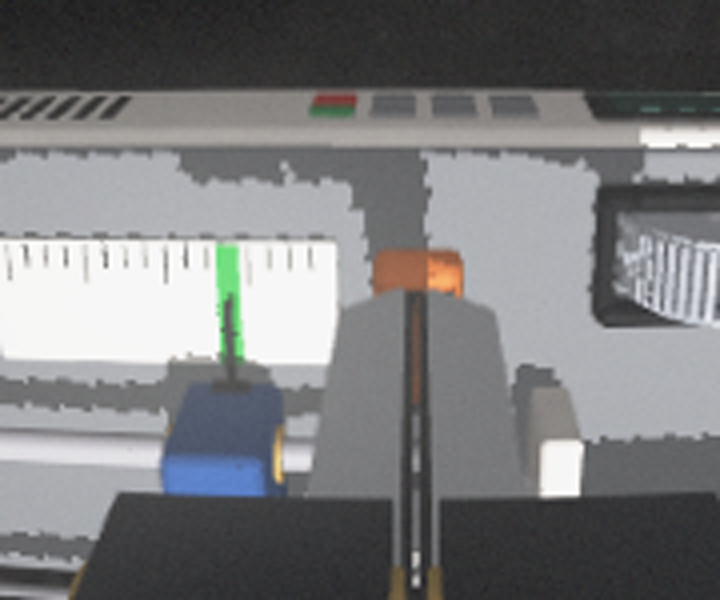

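The pointer sits inside the band (pointer x≈230, band 218–243) and the fingertips are over the lever (373–463). Now I'll press it down.

Emit:
move_arm:
  targets:
    - {"dx":0,"dy":0,"dz":-20,"rx":0,"ry":0,"rz":0,"hand":255}
    - {"dx":0,"dy":0,"dz":-10,"rx":0,"ry":0,"rz":0,"hand":255}
    - {"dx":0,"dy":0,"dz":-6,"rx":0,"ry":0,"rz":0,"hand":255}
    - {"dx":0,"dy":0,"dz":-6,"rx":0,"ry":0,"rz":0,"hand":255}

```text
time_s: 10.4
tool_pos: [0.4951, -0.0358, 0.1075]
orientation: [0.315, -3.125, 0.0]
ft_force: [-1.6, -0.8, 2.5]
gripper_width: 0.0006
grasp_force: 0.9
```

Emit:
move_arm:
  targets:
    - {"dx":0,"dy":0,"dz":-6,"rx":0,"ry":0,"rz":0,"hand":255}
    - {"dx":0,"dy":0,"dz":-6,"rx":0,"ry":0,"rz":0,"hand":255}
    - {"dx":0,"dy":0,"dz":-5,"rx":0,"ry":0,"rz":0,"hand":255}

```text
time_s: 10.7
tool_pos: [0.4954, -0.0362, 0.0907]
orientation: [-0.314, 3.126, 0.0]
ft_force: [-1.7, -0.8, 3.7]
gripper_width: 0.0006
grasp_force: 2.0
```

Emit:
move_arm:
  targets:
    - {"dx":0,"dy":0,"dz":-4,"rx":0,"ry":0,"rz":0,"hand":255}
    - {"dx":0,"dy":0,"dz":-3,"rx":0,"ry":0,"rz":0,"hand":255}
    - {"dx":0,"dy":0,"dz":0,"rx":0,"ry":0,"rz":0,"hand":255}

```text
time_s: 11.0
tool_pos: [0.4953, -0.0363, 0.0837]
orientation: [0.314, -3.126, 0.0]
ft_force: [-0.3, 0.8, -0.2]
gripper_width: 0.0004
grasp_force: 0.0
```

Emit:
move_arm:
  targets:
    - {"dx":0,"dy":0,"dz":-1,"rx":0,"ry":0,"rz":0,"hand":255}
    - {"dx":0,"dy":0,"dz":-0.6,"rx":0,"ry":0,"rz":0,"hand":255}
    - {"dx":0,"dy":0,"dz":0,"rx":0,"ry":0,"rz":0,"hand":255}
    - {"dx":0,"dy":0,"dz":0,"rx":0,"ry":0,"rz":0,"hand":255}

```text
time_s: 11.4
tool_pos: [0.4955, -0.0362, 0.0825]
orientation: [-0.314, 3.126, -0.0]
ft_force: [-0.8, -0.8, 0.1]
gripper_width: 0.0002
grasp_force: 0.3
```

Emit:
move_arm:
  targets:
    - {"dx":0,"dy":0,"dz":-1,"rx":0,"ry":0,"rz":0,"hand":255}
    - {"dx":0,"dy":0,"dz":0,"rx":0,"ry":0,"rz":0,"hand":255}

```text
time_s: 11.6
tool_pos: [0.4955, -0.0363, 0.0817]
orientation: [-0.314, 3.126, 0.0]
ft_force: [-3.2, -0.1, 11.8]
gripper_width: 0.0005
grasp_force: 6.0
```

Contact is firm at the flat height: the tips are at about 71 mm with 12 N. I'll press slightly more, then retreat and check.

Emit:
move_arm:
  targets:
    - {"dx":0,"dy":0,"dz":-0.4,"rx":0,"ry":0,"rz":0,"hand":255}
    - {"dx":0,"dy":0,"dz":0,"rx":0,"ry":0,"rz":0,"hand":255}
    - {"dx":0,"dy":0,"dz":0,"rx":0,"ry":0,"rz":0,"hand":255}

```text
time_s: 11.9
tool_pos: [0.4955, -0.0363, 0.0816]
orientation: [-0.314, 3.125, 0.001]
ft_force: [-4.8, -0.1, 15.4]
gripper_width: 0.0006
grasp_force: 8.1
```

Emit:
move_arm:
  targets:
    - {"dx":0,"dy":0,"dz":30,"rx":0,"ry":0,"rz":0,"hand":255}
    - {"dx":0,"dy":0,"dz":40,"rx":0,"ry":0,"rz":0,"hand":255}
    - {"dx":25,"dy":-20,"dz":40,"rx":0,"ry":0,"rz":0,"hand":255}
    - {"dx":0,"dy":-10,"dz":0,"rx":0,"ry":0,"rz":0,"hand":255}
    - {"dx":0,"dy":0,"dz":0,"rx":0,"ry":0,"rz":0,"hand":255}

```text
time_s: 12.4
tool_pos: [0.5201, -0.067, 0.1905]
orientation: [-0.311, 3.125, -0.0]
ft_force: [-1.2, -0.6, -0.7]
gripper_width: 0.0005
grasp_force: 0.0
```

```bash
python3 look.py w10; python3 - <<'E'
import cv2
b=cv2.imread("pics/w10.png");cv2.imwrite("pics/w10c.png",cv2.resize(b[130:280,130:330],None,fx=4,fy=4,interpolation=cv2.INTER_CUBIC))
E
```

```text
band n 98 y -176.37 span 4.4 x 491.5 519.3 cols 242 246 rows 182 207
ptr n 10 y med -176.57 sd 0.4 cols 243 244 GAP 0.2
[ 0.5201 -0.067   0.1905] [-1.2 -0.6 -0.7]
```

View pics/w10c.png

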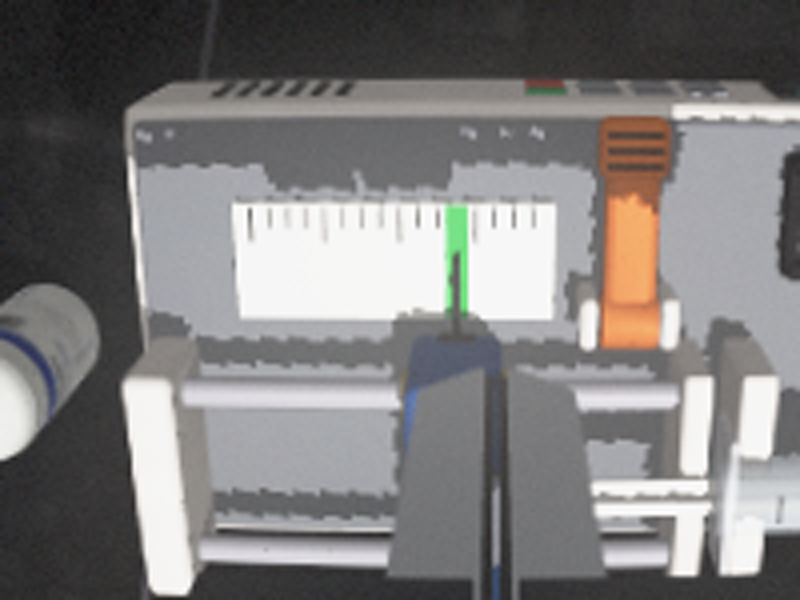

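The pointer (x≈457) is centred in the band (446–468), the lever lies flat towards the front edge, and the tool is clear. Handing in.

```bash
python3 -c "
from station import arm
print(arm.finish_job())"
```

```text
the job is handed in; nothing more can be done
None
```

I rolled the pusher until its pointer stood about 0.2 mm from the middle of the green band, pressed the lock lever flat and handed the job in at about 12.5 s; the hand-in returned no verdict.

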